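# Hang the parts tray on the slotted tool stand

## Robot

A 6-joint arm with a two-finger parallel gripper is mounted at the origin on the work surface. World frame = base frame: x ahead of the robot, y to its left, z up, the work surface at z = 0. Lengths are in m, angles in degrees, forces in N, time in s.
With the tool pointing down it reaches from about 0.4 to 0.825 m from the base axis. Payload 7 kg.
Tool frame: the origin (TCP) lies at the very end of the fingers, on their centre line; the grasp point (between the pads) lies 19 mm behind it; z points along the fingers, y is the line along which they close (so a half turn about z gives the same grasp; the last joint's range is limited). The gripper opens to 88 mm and grips with 3 to 60 N. Pads are 19 mm wide; open, the fingers measure 130 mm over their backs; the gripper's body (78 mm by 193 mm) begins 47 mm behind the grasp point.
Start: joints at [-51.675, 20.546, 0.682, 0, -70.136, -16.507], TCP at [0.251, -0.627, 0.189] pointing down, gripper open.
Joint ranges: [-176.03, 176.03], [-82.01, 121.73], [-58.28, 71.71], [-173.87, 95.51], [-174.79, -0.11], [-173.66, 173.66]. Speed limits (degrees/s): [136.94, 136.94, 172.46, 180, 180, 180].

## Interface

Orientations are given as [roll, pitch, yaw] about the fixed x, y, z axes, in that order (R = Rz(yaw) Ry(pitch) Rx(roll)).
In Python, from plant import r gives the robot as it stands. The module is installed in compiled form; this text tells all that it offers.
- The arm moves only by the tool jog_arm, never from a script. Its arguments are lists of equal length, an entry for each row: "travel": the shift along the tool's x, y, z each as a share of 50 cm, from -1 to 1, a list of three; "dr": the turn, a rotation vector about the tool's x, y, z each as a share of 360 degrees, from -1 to 1, a list of three; "claw": the opening, from 0 (shut) to 1 (fully open). A call has exactly 10 rows; each row is the pose to reach, as a shift and turn from the pose commanded when the call began, along the tool's axes at that moment, turning the shorter way round; what a row does not reach only later rows make up. A row lasts 1/8 s, in which the tool goes at most 62.5 mm and 10.7 degrees, less where a joint would pass 70% of its speed; a pose out of reach is approached as far as the arm can. A call with a number of a shift or a turn outside -1 to 1 is refused whole. A call with a gripper value outside its range is refused whole. The fingers move at their own pace and stop on an object; "newtons" is the grip in N (left out, the last holds). Time passes only in rows, so rows that repeat a pose let the fingers close, or fill a call up. It gives the time, the measured TCP pose, the force, the opening and the grip force at its end, in the units of the state.
- r.get_state(): the state, without advancing time (a new reading comes with each control period).
- r.capture(name): name is "side" or "top"; returns a dict with "pixels" (400x640x3 uint8, red, green, blue), "range_z" (400x640 float32, m along the optical axis (not along the pixel's ray), 0 where there is no reading), "fx", "fy", "cx", "cy" (pixels), "position" and "attitude" of the camera in the world. Camera axes: x right, y up, looking along -z (the intrinsics and any distortion apply to the point x, -y, -z); pixel columns grow to the right and rows downward; lengths in m; the calibration is good to about 2 mm. A picture is of the moment at which its call begins.
- r.close_job(): hands the job in; it is judged then, once.
Trained networks look in the newest picture that a camera, given by its name, has taken for a name from the list of things; names that differ only in an ending like _2 or _b are one class to them, and where a whole thing is asked for, a point or a joint stands for the part that bears it (a point fixed in the world has none). Each returns a list of dicts, best first, with "conf" (0 to 1); they miss things now and then, are a little off and sometimes report something else, mostly with a low value. They report only what shows in the picture. A call takes as long as a camera call.
- r.boxes_of(name, camera): "extent" ([left, top, right, bottom] in pixels, round what is visible of it).
- r.regions_of(name, camera): "pixels" (400x640 bool, what is visible of it) and "extent" ([left, top, right, bottom] in pixels, round what is visible of it).
- r.tip_of(name, camera): "at" ([column, row] in pixels: a listed point, or the origin of a listed thing).
The state is a dict: "time_s": time; "joints": joint angles; "qd": joint speeds; "joint_torque": joint torques, N m; "tcp_pos": TCP position; "eef_rot": TCP orientation; "contact_force": force on the tool from outside, world axes, zero at the start; "moment": the same for the moment, N m; "gripper_width": finger opening in m; "gripper_force": force on a finger pad.
Only numpy, scipy, OpenCV 4.12 (cv2) and the standard library are available. Lean on these libraries where they do the work, as an engineer would, in place of code of your own. Each camera call takes 0.05 s, during which the arm holds its last target. There are 200 camera calls.

## Task

Clear the parts tray off the table: hook the two claws on its back into the top two slots of the upright tool stand, then press it straight down until it is fully home and the spring ball clicks into the window of its back plate. Leave it hanging level by itself, and do not disturb the other things on the table.

Things in the scene. Friction and masses are not known exactly. Their poses are not given: they have to be found in the camera images.
- bracket: Loose aluminium parts tray with a bracket back, 0.2 to 0.4 kg, standing flat on the table. Origin: on the underside, below the grip rib; +x points to the claws, z up. Tray x -80 to +67 mm, 110 mm wide, rim 18 mm high, floor and walls 3 mm. Back plate: x 67 to 75 mm, 36 mm wide, z 0 to 120 mm, with a window 22 mm wide from z 69.5 to 86.5 mm for the stand's spring ball.
- rib_grip (a point): Grip point on the tray's rib, at tray x 0, y 0, z 55 mm; axes as the tray's. The rib is an upright plate along the tray's middle, 10 mm thick (y -5 to +5 mm), x -45 to +67 mm, top at z 75 mm: grip it across its thickness from above. The tray floor beside it is 3 mm above the underside, the side walls stand 52 mm off the middle.
- claw_low (a point): Lower claw on the rear of the tray's back plate; point at tray x 82, y 0, z 30 mm, the middle of its neck's underside. Neck: x 75 to 89 mm, 8 mm wide, 10 mm high. At its far end (x 81 to 89 mm) a tooth hangs 12 mm below the neck's underside, leaving a 6 mm gap to the back plate.
- claw_high (a point): Upper claw, same shape as the lower, 70 mm above it; point at tray x 82, y 0, z 100 mm, the middle of its neck's underside.
- stand: Fixed white steel tool stand: upright channel 50 mm wide, 38 mm deep, top at 250 mm, on a foot plate 12 mm thick (x -70 to +100 mm, 130 mm wide). Origin: at table height, middle of the slotted face; the face is the plane x = 0, 4 mm thick, and looks along -x; z up. Three slots 15 mm wide, 32 mm high, one above the other, 70 mm apart; the claws go into the upper two. Behind the face 31 mm is free.
- slot_low (a point): Middle slot of the stand, for the lower claw; point at the middle of its lower edge, on the face, 120 mm above the table. The slot reaches 32 mm up from here. The claw's neck rests on this edge when the tray is home.
- slot_high (a point): Top slot of the stand, for the upper claw; point at the middle of its lower edge, on the face, 190 mm above the table. The slot reaches 32 mm up from here.
- stand_seat (a point): Where the tray's origin lies when fully home: 75 mm in front of the slotted face (stand x -75 mm), y 0, 90 mm above the table; axes as the stand's, and the home tray has the same. The teeth pass through the slots when the tray is 12 to 22 mm above this height (middle 17); with its back plate against the face it then goes straight down until the necks rest on the slots' lower edges.
- catch (a joint): Spring ball, 14 mm diameter, in the stand's face between the top two slots, 168 mm above the table. 0 = out (4 mm proud); grows in m as pressed in, 0.004 = flush; takes 3 to 5 N. The back plate presses it in as the claws enter; its friction may hold the tray up, so push the tray down (up to about 15 N). It springs out into the tray's window when home.
- cup: Bystander: white paper cup, 76 mm across, 85 mm high; origin under its centre.
- screwdriver: Bystander: screwdriver with a blue handle, 170 mm long, lying on the table; origin near its middle, its length along x.
- carton: Bystander: closed cardboard box 70 x 110 x 45 mm; origin under its centre.
- toy: Bystander: flat green toy of three joined round lobes, about 140 x 165 x 31 mm; origin under its middle.

How it is judged (in metres and radians):
At the end, for the whole second after the job is handed in: The tray hangs at rest on the top two slots: its origin 6 mm below to 4 mm above the seat point, 6 mm short of to 4 mm past it along the stand's x, within 7 mm sideways; tilted under 0.08 rad, turned under 0.12 rad from the stand's axis; spring ball less than 1.5 mm pressed in (z of bracket in the frame of stand_seat between -0.006 and 0.004 m and x of bracket in the frame of stand_seat between -0.006 and 0.004 m and y of bracket in the frame of stand_seat between -0.007 and 0.007 m and angle between bracket's own z axis and vertical below 0.08 rad and angle between the x axis of bracket and the x axis of stand, either way round below 0.12 rad and value of joint catch below 0.0015 m and linear speed of bracket below 0.02 m/s); the robot touches nothing.
It fails at once if a bystander (cup, screwdriver, carton or toy) is moved by more than 30 mm (distance of any of cup, screwdriver, carton, toy from where it was at the start of the episode above 0.03 m).
It also fails if it takes over 48 s, if anything falls off the work surface, if the arm or the gripper's body presses on something with over 40 N, if the wrist force passes 120 N, or if a joint passes its speed limit or range.

## Working session

There is one attempt and no reset: what is moved stays moved. The work goes in short steps, Python scripts to look and compute and a tool call to move; the robot and the scene stay as the last step left them, time stands still between calls to the robot, and variables do not carry over. Pictures are saved under pics/ and viewed, at most 10 in all, crops included, and the job is handed in when it is done.

Besides the shell and the picture viewer there is one more tool, called by a JSON object that holds its "fn" and its "kwargs", one argument or row to a line. jog_arm: Moves the arm, as the interface text tells. Its arguments: {"type":"object","properties":{"travel":{"type":"array"},"dr":{"type":"array"},"claw":{"type":"array"},"newtons":{"type":"number"}},"required":["travel","dr","claw"]}

```bash
mkdir -p pics; cat > h.py <<'E'
import numpy as np, cv2
from scipy.spatial.transform import Rotation as R
from plant import r
def att(c):
    a=np.array(c["attitude"],float)
    if a.shape==(3,3): return a
    if a.size==4: return R.from_quat(a).as_matrix()
    return R.from_euler('xyz',a,degrees=True).as_matrix()
def cloud(c):
    z=c["range_z"].astype(float); v,u=np.mgrid[:400,:640]
    P=np.stack([(u-c["cx"])/c["fx"]*z,-(v-c["cy"])/c["fy"]*z,-z],-1)
    P=P@att(c).T+np.array(c["position"]); P[z==0]=np.nan
    return P
def ray(c,u,v):
    d=att(c)@np.array([(u-c["cx"])/c["fx"],-(v-c["cy"])/c["fy"],-1]); return np.array(c["position"]),d
def at_z(c,u,v,z):
    o,d=ray(c,u,v); return o+d*(z-o[2])/d[2]
E
python3 - <<'E'
from h import *
print(r.get_state())
for n in("side","top"):
    c=r.capture(n); print(n,c["position"],c["attitude"],c["fx"],[k for k in c])
    P=cloud(c); im=c["pixels"][:,:,::-1].copy()
    np.savez(f"{n}.npz",**{k:v for k,v in c.items()})
    for t in("bracket","stand","cup","screwdriver","carton","toy"):
        for q in r.regions_of(t,n)[:1]:
            m=q["pixels"]; print(t,round(q["conf"],2),[int(x) for x in q["extent"]],np.nanmedian(P[m],0).round(3),np.nanpercentile(P[m],[3],0).round(3),np.nanpercentile(P[m],[97],0).round(3))
    for t,z in(("rib_grip",.055),("claw_low",.03),("claw_high",.1),("slot_low",.12),("slot_high",.19),("bracket",0),("stand",0),("catch",.168)):
        for q in r.tip_of(t,n)[:1]:
            u,v=q["at"]; print(' ',t,round(q["conf"],2),round(u),round(v),at_z(c,u,v,z).round(4)); cv2.circle(im,(int(u),int(v)),3,(0,0,255),1)
    cv2.imwrite(f"pics/{n}0.png",im)
E
```

```text
{'time_s': 0.0, 'joints': array([-5.16756387e+01,  2.05881299e+01,  6.33509769e-01, -2.13343048e-02,
       -7.01321041e+01, -1.65080613e+01]), 'qd': array([ 0.01878394, -0.08043585, -0.00424745, -0.02367556,  0.00310534,
        0.05007385]), 'joint_torque': array([ 3.79301548e-05, -5.82715273e+01,  2.93050021e+01,  6.99712828e+00,
        6.71576199e-03, -1.45477657e-04]), 'tcp_pos': array([ 0.25064976, -0.62616436,  0.18825418]), 'eef_rot': array([ 1.79911151e+02, -5.41619486e-03, -1.58190962e+02]), 'contact_force': array([0.64618254, 0.55247221, 0.53400551]), 'moment': array([ 0.01992698, -0.03328628, -0.03021431]), 'gripper_force': 0.0, 'gripper_width': 0.08770900353035047}
side [0.29208167 0.73803655 0.7456117 ] [  51.76904372    0.82302048 -157.00450929] 364.66153034644 ['pixels', 'range_z', 'fx', 'fy', 'cx', 'cy', 'position', 'attitude']
bracket 0.65 [297, 208, 358, 283] [0.556 0.076 0.011] [[ 0.509 -0.001  0.001]] [[0.621 0.153 0.11 ]]
stand 0.69 [340, 111, 383, 203] [ 0.581 -0.271  0.044] [[ 0.525 -0.349  0.007]] [[ 0.64  -0.201  0.247]]
cup 0.62 [251, 197, 280, 233] [0.777
[... 206 characters left out ...]
.142  0.043] [[ 0.748 -0.21   0.003]] [[ 0.836 -0.1    0.048]]
toy 0.92 [191, 283, 259, 346] [0.687 0.375 0.031] [[0.619 0.289 0.008]] [[0.751 0.426 0.034]]
  rib_grip 0.57 330 236 [0.5653 0.057  0.055 ]
  claw_low 0.77 344 228 [ 0.5489 -0.0159  0.03  ]
  claw_high 0.59 342 213 [0.55   0.0006 0.1   ]
  slot_low 0.72 360 159 [ 0.5828 -0.2591  0.12  ]
  slot_high 0.66 365 137 [ 0.5793 -0.2785  0.19  ]
  bracket 0.63 330 255 [0.5579 0.0729 0.    ]
  stand 0.61 362 184 [ 0.5826 -0.2925  0.    ]Traceback (most recent call last):
  File "<stdin>", line 11, in <module>
ValueError: it knows: bracket, carton, claw_high, claw_low, cup, rib_grip, screwdriver, slot_high, slot_low, stand, stand_seat, toy
```

```bash
python3 - <<'E'
from h import *
n="top"
c=r.capture(n); print(n,c["position"],c["attitude"],c["fx"])
P=cloud(c); im=c["pixels"][:,:,::-1].copy()
for t in("bracket","stand","cup","screwdriver","carton","toy"):
    for q in r.regions_of(t,n)[:1]:
        m=q["pixels"]; print(t,round(q["conf"],2),[int(x) for x in q["extent"]],np.nanmedian(P[m],0).round(3),np.nanpercentile(P[m],[3],0).round(3),np.nanpercentile(P[m],[97],0).round(3))
        if t in("bracket","stand"):
            Q=P[m]; lo,hi=((.06,.085) if t=="bracket" else (.235,.265))
            for nm,lo,hi in ([("rib",.06,.085),("plate",.1,.13),("all",.012,.13)] if t=="bracket" else [("top",.235,.265),("foot",.008,.02)]):
                S=Q[(Q[:,2]>lo)&(Q[:,2]<hi)]
                if len(S)>5: print('  ',nm,len(S),np.median(S[:,2]).round(4),cv2.minAreaRect((S[:,:2]*1000).astype(np.float32)))
for t,z in(("rib_grip",.075),("claw_low",.03),("claw_high",.11),("slot_low",.12),("slot_high",.19),("bracket",0),("stand",0),("stand_seat",.09)):
    for q in r.tip_of(t,n)[:1]:
        u,v=q["at"]; print(' ',t,round(q["conf"],2),round(u),round(v),at_z(c,u,v,z).round(4)); cv2.circle(im,(int(u),int(v)),2,(0,0,255),1)
im2=cv2.imread("pics/side0.png") 
s=dict(np.load("side.npz"))["pixels"][100:400,150:410,::-1]
cv2.imwrite("pics/a.png",im); cv2.imwrite("pics/b.png",cv2.resize(s,None,fx=2,fy=2))
E
```

```text
top [0.35808224 0.07170843 1.32619755] [ 11.30849909  -0.39006556 -90.25185485] 447.4101455657843
bracket 0.83 [296, 194, 358, 238] [0.56  0.072 0.004] [[ 0.512  0.001 -0.002]] [[0.621 0.147 0.088]]
   rib 174 0.0735 ((562.8182373046875, 55.0791130065918), (120.5052719116211, 28.281126022338867), 72.5384750366211)
   plate 52 0.1174 ((548.5314331054688, -3.9666900634765625), (19.792278289794922, 32.91120529174805), 82.66151428222656)
   all 537 0.045 ((562.9306030273438, 67.34700012207031), (168.2093505859375, 110.69348907470703), 79.58185577392578)
stand 0.93 [408, 185, 479, 235] [ 0.575 -0.271  0.014] [[ 0.524 -0.361  0.007]] [[ 0.642 -0.204  0.248]]
   top 180 0.2473 ((587.0903930664062, -288.54315185546875), (50.8938102722168, 39.539615631103516), 6.52605676651001)
   foot 1517 0.0119 ((586.6549072265625, -284.600341796875), (130.2254180908203, 170.77490234375), 6.654443264007568)
cup 0.77 [326, 126, 353, 155] [0.795 0.025 0.042] [[ 0.747 -0.005  0.001]] [[0.815 0.057 0.086]]
screwdriver 0.89 [210, 230, 233, 292] [0.398 0.37  0.021] [[0.356 0.357 0.   ]] [[0.462 0.387 0.028]]
carton 0.65 [382, 123, 419, 156] [ 0.788 -0.157  0.044] [[ 0.751 -0.209  0.007]] [[ 0.832 -0.106  0.049]]
toy 0.92 [206, 148, 258, 200] [0.687 0.36  0.03 ] [[0.622 0.281 0.013]] [[0.752 0.416 0.035]]
  rib_grip 0.91 324 216 [0.5542 0.0736 0.075 ]
  claw_low 0.91 354 217 [ 0.5589 -0.0163  0.03  ]
  claw_high 0.57 356 215 [ 0.5506 -0.0172  0.11  ]
  slot_low 0.58 448 202 [ 0.5838 -0.2679  0.12  ]
  slot_high 0.93 454 194 [ 0.5931 -0.2669  0.19  ]
  bracket 0.9 326 218 [0.5605 0.0666 0.    ]
  stand 0.91 434 209 [ 0.5865 -0.2607  0.    ]
  stand_seat 0.67 420 206 [ 0.5791 -0.1977  0.09  ][ WARN:0@2.009] global loadsave.cpp:275 findDecoder imread_('pics/side0.png'): can't open/read file: check file path/integrity
```

View pics/a.png

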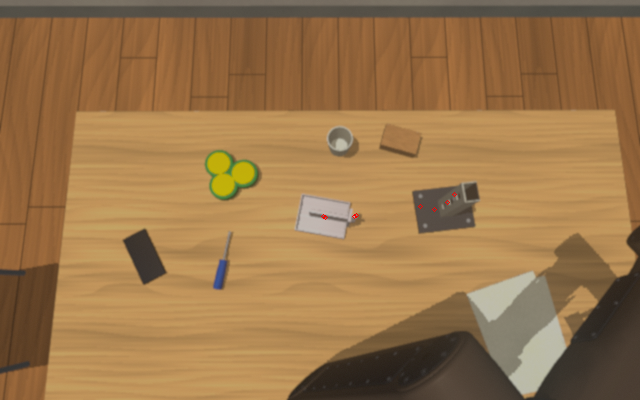

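View pics/b.png

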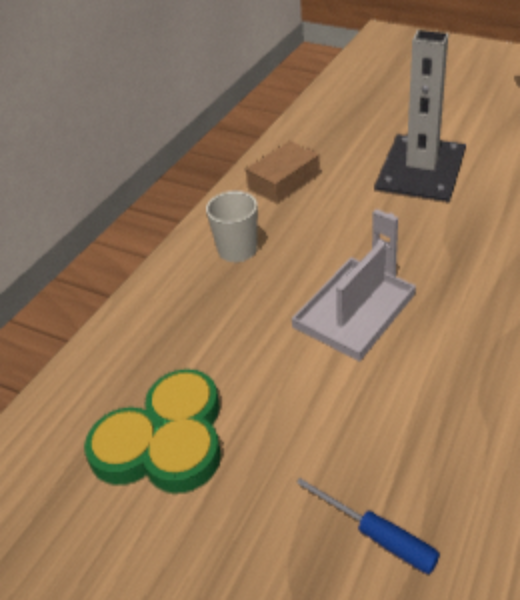

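The top view shows the tray at (324,216) with its claws toward the stand at (445,205). The cup is at (340,140), the carton at (400,140), the toy at (230,175) and the screwdriver at (222,262). The side view confirms that the slotted face looks toward the tray. I'll plan the approach to the rib at tray x = 10 mm.

```bash
cat > p.py <<'E'
from h import *
def plan(tp,trpy,cp=None,crpy=None):
    s=r.get_state(); cp=s["tcp_pos"] if cp is None else cp; crpy=s["eef_rot"] if crpy is None else crpy
    A=R.from_euler('xyz',crpy,degrees=True); B=R.from_euler('xyz',trpy,degrees=True)
    return (A.inv().apply(np.array(tp)-cp)/.5).round(4),(np.degrees((A.inv()*B).as_rotvec())/360).round(4)
E
python3 - <<'E'
from p import *
print(plan([.562,.062,.25],[180,0,-100.4],[.251,-.627,.189],[180,0,-158.18]))
E
```

```text
(array([-1.0896,  1.0481, -0.122 ]), array([-0.    ,  0.    , -0.1605]))
```

{"fn": "jog_arm", "kwargs": {
  "travel": [
    [-0.9,0.866,-0.122],
    [-0.9,0.866,-0.122],
    [-0.9,0.866,-0.122],
    [-0.9,0.866,-0.122],
    [-0.9,0.866,-0.122],
    [-0.9,0.866,-0.122],
    [-0.9,0.866,-0.122],
    [-0.9,0.866,-0.122],
    [-0.9,0.866,-0.122],
    [-0.9,0.866,-0.122]
  ],
  "dr": [
    [0,0,-0.16],
    [0,0,-0.16],
    [0,0,-0.16],
    [0,0,-0.16],
    [0,0,-0.16],
    [0,0,-0.16],
    [0,0,-0.16],
    [0,0,-0.16],
    [0,0,-0.16],
    [0,0,-0.16]
  ],
  "claw": [1,1,1,1,1,1,1,1,1,1]
}}

```text
time_s: 2.7
tcp_pos: [0.5072, -0.0576, 0.2507]
eef_rot: [-179.9, 0.0, -100.6]
contact_force: [1.3, 0.0, 0.4]
gripper_width: 0.0879
gripper_force: 0.0
```

```bash
python3 - <<'E'
from p import *
print(plan([.562,.062,.037],[180,0,-100.4]))
c=r.capture("side");P=cloud(c)
m=r.regions_of("bracket","side")[0]["pixels"];Q=P[m]
for lo,hi in((.06,.085),(.012,.14)):
    S=Q[(Q[:,2]>lo)&(Q[:,2]<hi)]; print(len(S),cv2.minAreaRect((S[:,:2]*1000).astype(np.float32)))
S=Q[(Q[:,2]>.03)&(Q[:,2]<.08)][:,:2]; print(np.median(S,0)); print(cv2.fitLine((S*1000).astype(np.float32),cv2.DIST_HUBER,0,.01,.01).ravel())
E
```

```text
(array([-0.255 , -0.0633,  0.4276]), array([-0.0002,  0.0001, -0.0005]))
250 ((565.8508911132812, 53.41831970214844), (123.31793212890625, 35.87464141845703), 73.11735534667969)
1033 ((563.5440673828125, 73.6674575805664), (158.16360473632812, 110.71894073486328), 79.25613403320312)
[0.55776623 0.05611425]
[2.0171210e-01 9.7944486e-01 5.5728503e+02 6.1829216e+01]
```

{"fn": "jog_arm", "kwargs": {
  "travel": [
    [-0.255,-0.063,0],
    [-0.255,-0.063,0],
    [-0.255,-0.063,0.1],
    [-0.255,-0.063,0.2],
    [-0.255,-0.063,0.3],
    [-0.255,-0.063,0.4],
    [-0.255,-0.063,0.428],
    [-0.255,-0.063,0.428],
    [-0.255,-0.063,0.428],
    [-0.255,-0.063,0.428]
  ],
  "dr": [
    [0,0,0],
    [0,0,0],
    [0,0,0],
    [0,0,0],
    [0,0,0],
    [0,0,0],
    [0,0,0],
    [0,0,0],
    [0,0,0],
    [0,0,0]
  ],
  "claw": [1,1,1,1,1,1,1,1,0.3,0.3],
  "newtons": 40
}}

```text
time_s: 4.05
tcp_pos: [0.5623, 0.0604, 0.0378]
eef_rot: [-179.8, 0.1, -100.6]
contact_force: [-0.6, -0.4, 0.3]
gripper_width: 0.0728
gripper_force: 0.0
```

{"fn": "jog_arm", "kwargs": {
  "travel": [
    [0,0,0],
    [0,0,0],
    [0,0,0],
    [0,0,0],
    [0,0,0],
    [0,0,0],
    [0,0,0],
    [0,0,0],
    [0,0,0],
    [0,0,0]
  ],
  "dr": [
    [0,0,0],
    [0,0,0],
    [0,0,0],
    [0,0,0],
    [0,0,0],
    [0,0,0],
    [0,0,0],
    [0,0,0],
    [0,0,0],
    [0,0,0]
  ],
  "claw": [0.2,0.15,0.1,0,0,0,0,0,0,0],
  "newtons": 50
}}

```text
time_s: 5.3
tcp_pos: [0.5612, 0.06, 0.036]
eef_rot: [-180.0, 0.0, -100.6]
contact_force: [0.7, -0.3, -0.7]
gripper_width: 0.0076
gripper_force: 50.0
```

```bash
python3 - <<'E'
from p import *
print(plan([.572,-.1575,.145],[180,0,-83.35]))
E
```

```text
(array([ 0.4235, -0.1011, -0.2181]), array([-0.    ,  0.    , -0.0479]))
```

{"fn": "jog_arm", "kwargs": {
  "travel": [
    [0,0,-0.05],
    [0,0,-0.15],
    [0,0,-0.218],
    [0.1,-0.025,-0.218],
    [0.2,-0.05,-0.218],
    [0.3,-0.075,-0.218],
    [0.37,-0.09,-0.218],
    [0.4235,-0.101,-0.218],
    [0.4235,-0.101,-0.218],
    [0.4235,-0.101,-0.218]
  ],
  "dr": [
    [0,0,0],
    [0,0,0],
    [0,0,0],
    [0,0,-0.015],
    [0,0,-0.03],
    [0,0,-0.04],
    [0,0,-0.048],
    [0,0,-0.048],
    [0,0,-0.048],
    [0,0,-0.048]
  ],
  "claw": [0,0,0,0,0,0,0,0,0,0]
}}

```text
time_s: 6.55
tcp_pos: [0.5711, -0.1572, 0.1443]
eef_rot: [179.9, 0.0, -83.3]
contact_force: [0.8, -0.3, -3.2]
gripper_width: 0.0072
gripper_force: 50.0
```

```bash
python3 - <<'E'
from p import *
s=r.get_state();print(s["tcp_pos"],s["eef_rot"],s["gripper_width"],s["contact_force"])
for n in("top","side"):
    c=r.capture(n);P=cloud(c);np.savez(n+"2.npz",**c)
    g=r.regions_of("bracket",n)
    if g:
        m=g[0]["pixels"];Q=P[m];print(n,g[0]["conf"],g[0]["extent"],np.nanpercentile(Q,[2,98],0).round(4))
    for t in("rib_grip","claw_low","claw_high","slot_low","slot_high"):
        for q in r.tip_of(t,n)[:1]: print(t,round(q["conf"],2),np.round(q["at"],1))
    im=c["pixels"][:,:,::-1]
    im=im[150:280,350:520] if n=="top" else im[100:240,290:430]
    cv2.imwrite(f"pics/{n}2.png",cv2.resize(im,None,fx=4,fy=4))
E
```

```text
[ 0.57114009 -0.15724697  0.14433903] [ 1.79927791e+02  3.37932439e-02 -8.33392776e+01] 0.0072281706494893 [ 0.75621476 -0.26127266 -3.21995089]
top 0.79 [378.3, 192.4, 429.6, 232.1] [[ 0.468  -0.2111  0.1063]
 [ 0.6064 -0.0252  0.6182]]
rib_grip 0.67 [403.  202.3]
claw_low 0.76 [436. 201.]
slot_low 0.82 [448.5 205.7]
slot_high 0.93 [454.5 193.6]
side 0.91 [328.0, 145.8, 374.7, 201.6] [[ 0.5111 -0.2163  0.1082]
 [ 0.6254 -0.0613  0.1843]]
rib_grip 0.65 [358.1 162.5]
claw_low 0.85 [358.1 159.8]
claw_high 0.63 [359.1 139.7]
slot_low 0.91 [358.8 159.3]
slot_high 0.75 [364.9 138.8]
```

View pics/top2.png

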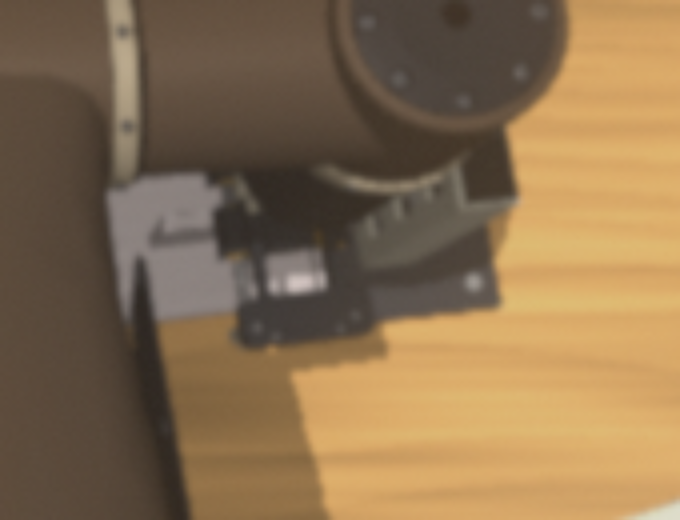

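View pics/side2.png

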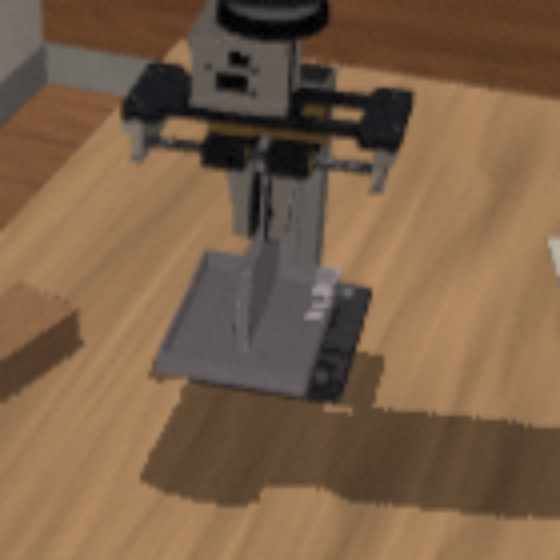

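Top: tray held at about (390,205), the stand's slots visible right of the gripper at (448,205). Side: tray level in the fingers in front of the stand, rib at (350,175), no contact with the foot. Next I measure the tray in the hand from depth.

```bash
python3 - <<'E'
from p import *
s=r.get_state(); O=np.array([.585,-.2697,0]); th=np.radians(-83.35); X=np.array([np.cos(th),np.sin(th),0]);Y=np.array([-X[1],X[0],0]);M=np.stack([X,Y,[0,0,1]],1)
print("tcp in stand",((s["tcp_pos"]-O)@M*1000).round(1))
c=dict(np.load("side2.npz"));P=cloud(c)
r.capture("side");m=r.regions_of("bracket","side")[0]["pixels"]
Q=(P[m]-O)@M*1000; Q=Q[np.isfinite(Q).all(1)]
F=Q[(Q[:,2]>95)&(Q[:,2]<130)]
Fl=F[np.abs(F[:,1])<45]; Fl=Fl[(Fl[:,2]<118)]
A=np.c_[Fl[:,:2],np.ones(len(Fl))]; k=np.linalg.lstsq(A,Fl[:,2],rcond=None)[0]; print("floor plane",k, "z at origin",k@[-125,0,1],len(Fl))
print("rect",cv2.minAreaRect(F[:,:2].astype(np.float32)),F.min(0),F.max(0))
B=Q[Q[:,2]>140]; print("rib",len(B),cv2.fitLine(B[:,:2].astype(np.float32),cv2.DIST_HUBER,0,.01,.01).ravel(),B[:,2].max())
t=dict(np.load("top2.npz"));Pt=(cloud(t)-O)@M*1000
for n,CC in(("top",Pt),("side",(P-O)@M*1000)):
    d=CC.reshape(-1,3); d=d[np.isfinite(d).all(1)]; d=d[(d[:,0]>-60)&(d[:,0]<80)&(abs(d[:,1])<120)&(d[:,2]>262)]; print(n,len(d),d[:,2].min() if len(d) else 0, np.percentile(d[:,2],[5,50]) if len(d) else 0)
S=Pt.reshape(-1,3);S=S[np.isfinite(S).all(1)]
T=S[(S[:,0]>-260)&(S[:,0]<-100)&(abs(S[:,1])<70)&(S[:,2]>100)&(S[:,2]<130)]
print("top tray",len(T),cv2.minAreaRect(T[:,:2].astype(np.float32)),T.min(0),T.max(0))
E
```

```text
tcp in stand [-1.130e+02 -1.000e-01  1.449e+02]
floor plane [-2.83158752e-03  1.65554734e-03  1.12506176e+02] z at origin 112.86012490953955 628
rect ((-104.71986389160156, -1.3536338806152344), (110.2213134765625, 207.87429809570312), 89.716552734375) [-208.71656567  -56.269689    108.11100341] [ -0.83081788  54.12304982 129.9906021 ]
rib 176 [ 9.9443281e-01 -1.0537255e-01 -1.3204727e+02 -5.4301772e+00] 232.59304487072728
top 0 0 0
side 0 0 0
top tray 776 ((-148.56039428710938, -5.687740325927734), (91.591796875, 100.88953399658203), 0.03956500440835953) [-194.36011677  -56.13338359  103.94572183] [-102.7530561    44.74755355  129.8006137 ]
```

```bash
python3 - <<'E'
from p import *
O=np.array([.585,-.2697,0]); th=np.radians(-83.35); X=np.array([np.cos(th),np.sin(th),0]);Y=np.array([-X[1],X[0],0]);M=np.stack([X,Y,[0,0,1]],1)
c=dict(np.load("side.npz"));S=((cloud(c)-O)@M*1000); im=c["pixels"]
k=np.isfinite(S).all(2)&(abs(S[...,0])<15)&(abs(S[...,1])<60)&(S[...,2]>60)&(S[...,2]<240)
F=S[k];print(len(F),np.percentile(F,[1,5,50,95,99],0).round(1))
k2=k&(abs(S[...,0])<8)
for row in range(115,180,5):
    u=np.where(k2[row])[0]
    if len(u): a=S[row,u];print(row,u[0],u[-1],a[0].round(1),a[-1].round(1),im[row,u].sum(1).tolist())
foot=S[np.isfinite(S).all(2)&(S[...,2]>7)&(S[...,2]<18)&(S[...,0]>-90)&(S[...,0]<120)&(abs(S[...,1])<80)];print(cv2.minAreaRect(foot[:,:2].astype(np.float32)))
E
```

```text
675 [[ -4.  -26.4  64.1]
 [ -2.5 -25.9  74.2]
 [  0.9  -3.7 159. ]
 [  5.1  21.6 233.6]
 [ 11.2  23.3 238.5]]
125 356 371 [  0.6  21.8 233.1] [  0.6 -25.1 238.9] [358, 361, 357, 367, 361, 350, 355, 353, 353, 358, 360, 362, 356, 357, 363, 332]
130 356 371 [  2.2  21.3 215.2] [  0.5 -26.3 222.1] [369, 354, 359, 369, 361, 344, 359, 358, 365, 370, 297]
135 355 370 [ -0.5  23.2 198.8] [ -0.6 -24.6 205.2] [376, 367, 365, 367, 364, 339, 347, 365, 363, 364, 366]
140 355 370 [  0.7  22.6 180.5] [ -6.  -26.6 190.7] [371, 356, 358, 357, 363, 359, 346, 357, 349, 351, 369, 364, 359, 363, 367, 326]
145 355 370 [  3.   22.3 161.2] [  4.9 -26.2 167. ] [353, 361, 357, 355, 357, 247, 242, 234, 313, 356, 355, 363, 365, 368, 272]
150 355 369 [ -2.3  20.4 145.8] [ -1.9 -25.3 152.4] [354, 356, 355, 362, 354, 216, 339, 351, 353, 354, 327]
155 354 369 [  1.8  23.7 124.2] [  3.  -25.8 131. ] [366, 355, 352, 356, 354, 295, 294, 356, 356, 356, 358, 291]
160 354 368 [ -4.7  21.7 109.1] [ -0.6 -24.3 113.9] [372, 355, 353, 350, 359, 353, 365, 347, 351, 352, 351, 357, 350, 354, 361]
165 354 368 [ 2.6 22.2 85.1] [  0.6 -25.4  94. ] [359, 356, 347, 361, 358, 351, 355, 351, 352, 359, 355, 359, 357, 352, 328]
170 354 368 [-0.9 20.7 67.4] [  4.7 -26.1  71.8] [353, 354, 350, 358, 314, 294, 348, 354, 358, 347, 268]
((14.195152282714844, -1.3225936889648438), (129.8128662109375, 177.18106079101562), 89.94798278808594)
```

{"fn": "jog_arm", "kwargs": {
  "travel": [
    [0.02,0,0.002],
    [0.03,0,0.002],
    [0.04,0,0.002],
    [0.05,0,0.002],
    [0.06,0,0.002],
    [0.07,0,0.002],
    [0.08,0,0.002],
    [0.086,0,0.002],
    [0.086,0,0.002],
    [0.086,0,0.002]
  ],
  "dr": [
    [0,0,0],
    [0,0,0],
    [0,0,0],
    [0,0,0],
    [0,0,0],
    [0,0,0],
    [0,0,0],
    [0,0,0],
    [0,0,0],
    [0,0,0]
  ],
  "claw": [0,0,0,0,0,0,0,0,0,0],
  "newtons": 60
}}

```text
time_s: 8.6
tcp_pos: [0.5768, -0.2001, 0.1439]
eef_rot: [180.0, 0.0, -83.3]
contact_force: [0.4, 0.7, -2.3]
gripper_width: 0.0072
gripper_force: 60.0
```

{"fn": "jog_arm", "kwargs": {
  "travel": [
    [0.004,0,0],
    [0.006,0,0],
    [0.008,0,0],
    [0.01,0,0],
    [0.012,0,0],
    [0.014,0,0],
    [0.016,0,0],
    [0.017,0,0],
    [0.018,0,0],
    [0.018,0,0]
  ],
  "dr": [
    [0,0,0],
    [0,0,0],
    [0,0,0],
    [0,0,0],
    [0,0,0],
    [0,0,0],
    [0,0,0],
    [0,0,0],
    [0,0,0],
    [0,0,0]
  ],
  "claw": [0,0,0,0,0,0,0,0,0,0]
}}

```text
time_s: 9.85
tcp_pos: [0.5779, -0.2077, 0.1439]
eef_rot: [-180.0, 0.1, -83.3]
contact_force: [-2.7, 10.4, 0.2]
gripper_width: 0.0071
gripper_force: 60.0
```

{"fn": "jog_arm", "kwargs": {
  "travel": [
    [-0.001,0,0.004],
    [-0.001,0,0.008],
    [-0.001,0,0.012],
    [-0.001,0,0.016],
    [-0.001,0,0.02],
    [-0.001,0,0.024],
    [-0.001,0,0.027],
    [-0.001,0,0.03],
    [-0.001,0,0.032],
    [-0.001,0,0.032]
  ],
  "dr": [
    [0,0,0],
    [0,0,0],
    [0,0,0],
    [0,0,0],
    [0,0,0],
    [0,0,0],
    [0,0,0],
    [0,0,0],
    [0,0,0],
    [0,0,0]
  ],
  "claw": [0,0,0,0,0,0,0,0,0,0]
}}

```text
time_s: 11.1
tcp_pos: [0.5782, -0.2076, 0.1283]
eef_rot: [-179.9, 0.1, -83.3]
contact_force: [-0.4, 9.4, 1.8]
gripper_width: 0.0068
gripper_force: 60.0
```

{"fn": "jog_arm", "kwargs": {
  "travel": [
    [0,0,0.002],
    [0,0,0.003],
    [0,0,0.004],
    [0,0,0.005],
    [0,0,0.006],
    [0,0,0.007],
    [0,0,0.007],
    [0,0,0.007],
    [0,0,0.007],
    [0,0,0.007]
  ],
  "dr": [
    [0,0,0],
    [0,0,0],
    [0,0,0],
    [0,0,0],
    [0,0,0],
    [0,0,0],
    [0,0,0],
    [0,0,0],
    [0,0,0],
    [0,0,0]
  ],
  "claw": [0,0,0,0,0,0,0,0,0,0]
}}

```text
time_s: 12.35
tcp_pos: [0.5785, -0.2076, 0.1258]
eef_rot: [-179.9, 0.0, -83.3]
contact_force: [-2.6, 11.1, 7.2]
gripper_width: 0.0072
gripper_force: 60.0
```

{"fn": "jog_arm", "kwargs": {
  "travel": [
    [0,0,0.001],
    [0,0,0.002],
    [0,0,0.002],
    [0,0,0.002],
    [0,0,0.002],
    [0,0,0.002],
    [0,0,0.002],
    [0,0,0.002],
    [0,0,0.002],
    [0,0,0.002]
  ],
  "dr": [
    [0,0,0],
    [0,0,0],
    [0,0,0],
    [0,0,0],
    [0,0,0],
    [0,0,0],
    [0,0,0],
    [0,0,0],
    [0,0,0],
    [0,0,0]
  ],
  "claw": [0,0,0,0,0,0,0,0,0,0]
}}

```text
time_s: 13.6
tcp_pos: [0.5787, -0.2076, 0.1256]
eef_rot: [-179.8, 0.0, -83.3]
contact_force: [-4.3, 12.3, 11.6]
gripper_width: 0.007
gripper_force: 60.0
```

{"fn": "jog_arm", "kwargs": {
  "travel": [
    [-0.002,0,-0.003],
    [-0.002,0,-0.004],
    [-0.002,0,-0.004],
    [-0.002,0,-0.004],
    [-0.002,0,-0.004],
    [-0.002,0,-0.004],
    [-0.002,0,-0.004],
    [-0.002,0,-0.004],
    [-0.002,0,-0.004],
    [-0.002,0,-0.004]
  ],
  "dr": [
    [0,0,0],
    [0,0,0],
    [0,0,0],
    [0,0,0],
    [0,0,0],
    [0,0,0],
    [0,0,0],
    [0,0,0],
    [0,0,0],
    [0,0,0]
  ],
  "claw": [0,0,0.5,0.5,0.5,0.5,0.5,0.5,0.5,0.5]
}}

```text
time_s: 14.85
tcp_pos: [0.5777, -0.2076, 0.1254]
eef_rot: [-180.0, 0.0, -83.3]
contact_force: [0.8, 0.3, 0.1]
gripper_width: 0.0439
gripper_force: 0.0
```

{"fn": "jog_arm", "kwargs": {
  "travel": [
    [-0.004,0,-0.03],
    [-0.004,0,-0.08],
    [-0.004,0,-0.15],
    [-0.004,0,-0.24],
    [-0.004,0,-0.34],
    [-0.1,0,-0.4],
    [-0.2,0,-0.4],
    [-0.3,0,-0.4],
    [-0.4,0,-0.4],
    [-0.4,0,-0.4]
  ],
  "dr": [
    [0,0,0],
    [0,0,0],
    [0,0,0],
    [0,0,0],
    [0,0,0],
    [0,0,0],
    [0,0,0],
    [0,0,0],
    [0,0,0],
    [0,0,0]
  ],
  "claw": [0.5,0.5,0.5,0.5,0.5,0.5,0.5,0.5,0.5,0.5]
}}

```text
time_s: 16.1
tcp_pos: [0.554, -0.0063, 0.327]
eef_rot: [-179.9, 0.0, -83.1]
contact_force: [0.1, -0.7, -0.5]
gripper_width: 0.0438
gripper_force: 0.0
```

```bash
python3 - <<'E'
from p import *
O=np.array([.585,-.2697,0]); th=np.radians(-83.35); X=np.array([np.cos(th),np.sin(th),0]);Y=np.array([-X[1],X[0],0]);M=np.stack([X,Y,[0,0,1]],1)
for n in("top","side"):
    c=r.capture(n);P=(cloud(c)-O)@M*1000
    g=r.regions_of("bracket",n)
    for q in g[:1]:
        Q=P[q["pixels"]];Q=Q[np.isfinite(Q).all(1)];F=Q[(Q[:,2]>75)&(Q[:,2]<112)]
        print(n,q["conf"],cv2.minAreaRect(F[:,:2].astype(np.float32)))
        Fl=F[(abs(F[:,1])<45)&(F[:,2]<101)];k=np.linalg.lstsq(np.c_[Fl[:,:2],np.ones(len(Fl))],Fl[:,2],rcond=None)[0];print(k,"floor z at -75:",k@[-75,0,1])
        Z=Q[Q[:,2]>195];print("plate top",np.percentile(Z,[5,50,95],0).round(1) if len(Z) else 0)
    im=c["pixels"][:,:,::-1]; im=im[150:280,360:510] if n=="top" else im[100:240,290:430]
    cv2.imwrite(f"pics/{n}3.png",cv2.resize(im,None,fx=4,fy=4))
s=r.get_state();print(s["time_s"],s["tcp_pos"],s["contact_force"])
E
```

```text
top 0.59 ((-59.730926513671875, 0.584075927734375), (191.5962371826172, 111.03448486328125), 0.29860398173332214)
[2.24565875e-02 3.00936002e-03 9.26866619e+01] floor z at -75: 91.00241783588429
plate top [[-10.8 -16.  197.9]
 [ -7.5  -0.6 207.5]
 [  2.6  16.3 212. ]]
side 0.7 ((-77.51539611816406, -0.5752639770507812), (110.65738677978516, 161.01394653320312), 89.73287963867188)
[7.51912959e-03 2.16679553e-03 9.32109255e+01] floor z at -75: 92.64699081503038
plate top [[-12.6 -16.9 196.2]
 [ -9.5  -0.9 204.1]
 [ -3.8  14.7 210.7]]
16.3 [ 0.55442376 -0.00965602  0.32601125] [ 0.01819534 -0.45037725 -0.17895628]
```

View pics/side3.png

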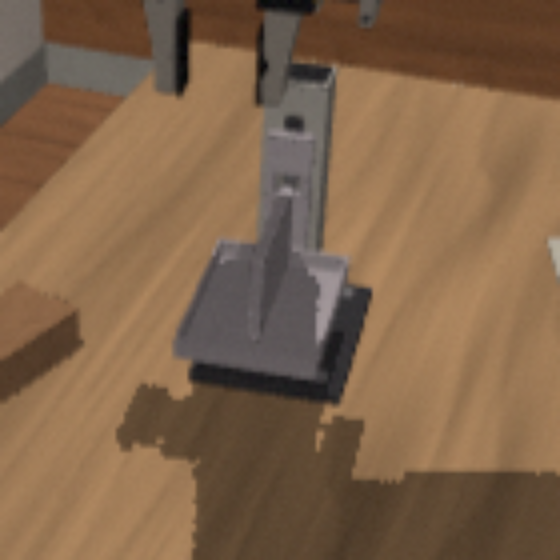

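View pics/top3.png

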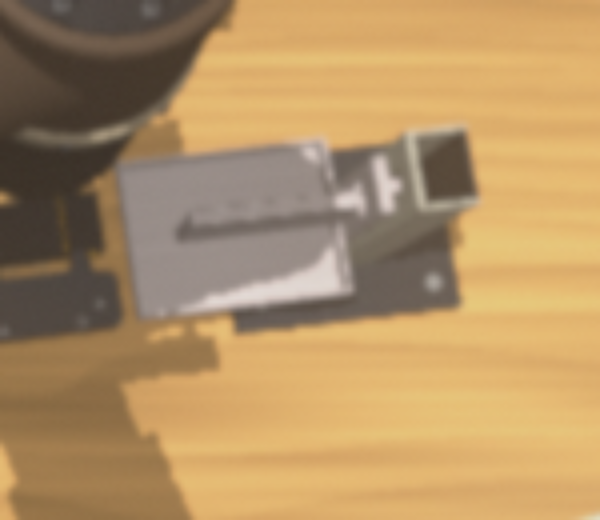

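The side view shows the tray hanging level on the stand, with the ball in the window near (362,146) and the top slot's upper part above the plate. The top view shows the tray square to the stand and the gripper clear. The floor height of about 92 mm matches home.

```bash
python3 -c "
from plant import r
print(r.close_job())"
```

```text
the job is handed in; nothing more can be done
None
```

The tray hangs level and by itself on the stand's top two slots, pressed home, with the spring ball looking seated in its window and the bystanders not touched; I handed the job in at about 16 s, and no verdict was returned.

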